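Hold the spice mill lid at half-turn

ROBOT

A 6-joint arm with a two-finger parallel gripper is mounted at the origin on the work surface. World frame = base frame: x ahead of the robot, y to its left, z up, the work surface at z = 0. Lengths are in m, angles in rad, forces in N, time in s.
With the tool pointing down it reaches from about 0.325 to 1 m from the base axis. Payload 5.1 kg.
Tool frame: the origin (TCP) lies at the very end of the fingers, on their centre line; the grasp point (between the pads) lies 19 mm behind it (env.pinch_z is the distance from the TCP to the grasp point, in m); z points along the fingers, y is the direction in which the jaws open and shut (so a half turn about z gives the same grasp; the last joint's range is limited). The gripper opens to 85 mm and grips with 20 to 120 N. Pads are 22 mm wide; open, the fingers measure 114 mm over their backs; the gripper's body (76 mm by 85 mm) begins 54 mm behind the grasp point. The pads swing forward as they close: fully open they stand 13 mm farther back than shut.
Start: joints at [-1.349, 0.124, 1.65, -0, 1.367, -0.083], TCP at [0.195, -0.62, 0.2] pointing down, gripper open.
Joint ranges: [-2.61, 2.61], [-1.02, 2.33], [0.03, 2.71], [-1.35, 4.49], [0.32, 2.68], [-2.91, 2.91]. Speed limits (rad/s): [2.57, 2.57, 3.14, 3.14, 3.14, 3.14].

INTERFACE

Orientations are given as a rotation vector (axis times angle).
In Python, from rig import env, get_image gives the robot as it stands.
- The arm moves only by the tool servo_tool, never from a script. Its argument "plan" is one flat list of numbers, 5 for each row, row after row: the shift along the world's x, y, z as a fraction of full scale, then the turn about the world's z as a fraction of full scale, then the opening, from 0 (shut) to 1 (fully open). A call has 1 to 10 rows; each row shifts and turns the commanded pose from where the row before left it; what a row does not reach is not made up. Full scale, the value 1, is 120 mm for a shift and 45 degrees for a turn. A row lasts 1/12 s, in which the tool goes at most 41.7 mm and 7.16 degrees, less where a joint would pass 70% of its speed; a pose out of reach is approached as far as the arm can. A call with a number of a shift or a turn outside -1 to 1 is refused whole. A call with a gripper value outside its range is refused whole. The fingers move at their own pace and stop on an object; "squeeze" is the grip in N (left out, the last holds). Time passes only in rows, so rows that do not move let the fingers close. It gives the time, the measured TCP pose, the force and the opening at its end, in the units of the state.
- env.sense(): the state, without advancing time (a new reading comes with each control period).
- get_image(name): name is "scene" or "top"; returns a dict with "img" (420x560x3 uint8, red, green, blue), "fov_y" (degrees; the focal length in pixels is half the picture's height over the tangent of half this angle, whatever the lens; pixels are square), "cx", "cy" (the principal point, pixels), "cam_to_world" (4x4, takes a point from camera to world coordinates). Camera axes: x right, y up, looking along -z (the intrinsics and any distortion apply to the point x, -y, -z); pixel columns grow to the right and rows downward; lengths in m; the calibration is good to about 2 mm. A picture is of the moment at which its call begins. There is no depth.
- env.close_job(): hands the job in, once; it reports no verdict.
The state is a dict: "time_s": time; "joint_positions": joint angles; "joint_vel": joint speeds; "effort": joint torques, N m; "tcp_pos": TCP position; "eef_rot": TCP orientation; "ft_force": force on the tool from outside, world axes, zero at the start; "torque": the same for the moment, N m; "grip_width": finger opening in m.
Only numpy, scipy, OpenCV 4.12 (cv2) and the standard library are available. Lean on these libraries where they do the work, as an engineer would, in place of code of your own. Each camera call takes 0.05 s, during which the arm holds its last target. There are 200 camera calls.

TASK

Take the black bayonet lid from the bamboo tray and fit it to the open spice mill: its two lugs go in through the slots at the white dots, and it is pushed fully down against the sprung brass burr. Then turn it clockwise, seen from above, until its grip bar points at the green dots, half-way to the lock, but never on to the red dots where it locks shut. Finish while still gripping the lid there, fully down and still, so that I can check its fit before it is locked, and leave the red crate, the capped jar and the steel cup as they stand.

Things in the scene. Friction and masses are not known exactly. Their poses are not given: they have to be found in the camera images.
- lid_center (a point): Centre, half-way up, of the loose black lid (about 90 g, 53 mm tall, starts upright in the tray); z up, x along its grip bar. Grip bar 66 mm long (x), 14 wide (y), 28 high, from 1.5 mm below to 26.5 mm above this point, white tick near each end of its top. Under it a disc 70 mm across, 5 mm thick, 6.5 to 1.5 mm below this point. Works the same either way round (half a turn about z).
- lid_foot (a point): Centre of the underside of the lid's grey plug (48 mm across, 20 mm long up to the disc, bottom edge tapered), 26.5 mm below lid_center. Two steel lugs stick out of the plug in line with the bar (at +x and -x), reaching 30 mm from the axis, 12 mm wide, 6 mm thick, from 5.5 to 11.5 mm above this point.
- tray: Bamboo cap tray, loose, 140 x 140 x 16 mm with low walls and a 6 mm floor; origin under its centre on the sill.
- mill_mouth (a point): Centre of the top face of the mill's dark metal collar (92 mm across, bore 52 mm), 100 mm above the sill; z up, x through the lug slots. The slots at +x and -x widen the bore to 68 mm over about 18 mm of width: the lugs pass straight down with the bar in line with the white dots. Fully down, the lid's disc lies on this face, lid_center 6.5 mm above it.
- mill: Spice mill fixed to the sill: black foot 100 mm across, glass body 76 mm across, open dark metal collar on top; origin at the centre of its underside, axes as mill_mouth. Once down, the lid's lugs are below the 6 mm thick collar lip and turn clockwise only, 80 degrees to a stop, the lock; turned under the lip, the lid has about 2.5 mm of upward play.
- entry_marks: Pair of white dots on the collar's top face, 83 mm apart, at the lug slots; origin midway on the mill's axis at the top face, x axis through the dots. The bar points at them when the lid goes in.
- half_marks: Pair of green dots, likewise, 40 degrees clockwise from the white ones: half-way. x axis through the dots. The bar must finish pointing at them.
- lock_marks: Pair of red dots, likewise, 80 degrees clockwise from the white ones: the lock. x axis through the dots. The bar must not come near them once the lid is in.
- burr (a joint): Sprung brass burr in the middle of the mill's mouth, 28 mm across, its top 8 mm below the collar's top face when free. Value in m pressed down: 0 free, 0.012 with the lid fully down, stop at 0.014. Spring about 3 N at first touch, rising to about 7 N.
- crate_center (a point): Centre of the short red crate, 120 x 170 x 70 mm, loose bystander.
- jar_center (a point): Centre of the clear glass spice jar with a steel cap, 60 mm across, 95 mm tall, loose bystander.
- cup_center (a point): Centre of the stainless steel cup, 72 mm across, 85 mm tall, loose bystander.
There are look-alikes about, which are no part of the job. Leave any orange look-alike of the part that bears lid_center alone.

How it is judged:
On the way:
1. the lid is fully down in the mill with its bar at the white dots, the burr pressed through its stroke (value of joint burr above 0.009 m and horizontal distance between lid_center and mill_mouth below 0.005 m and z of lid_center in the frame of mill_mouth below 0.0095 m and angle between the x axis of lid_center and the x axis of entry_marks, either way round below 0.26 rad), for 0.1 s.
At the end, for the whole second after the job is handed in: The lid is in the mill within 5 mm of its axis, upright within 5 degrees, down to within 3 mm (burr pressed at least 9 mm), its bar within 10 degrees of the green dots, at rest, and the gripper still grips it with more than 2 N (value of joint burr above 0.009 m and horizontal distance between lid_center and mill_mouth below 0.005 m and z of lid_center in the frame of mill_mouth below 0.0095 m and angle between lid_center's own z axis and vertical below 0.09 rad and angle between the x axis of lid_center and the x axis of half_marks, either way round below 0.175 rad and contact force between the fingers and lid above 2 N and linear speed of lid below 0.02 m/s and angular speed of lid below 0.2 rad/s); the arm keeps its last pose, push and grip.
It fails at once if the lid is turned on to the lock (within 15 degrees of the red dots) (z of lid_center in the frame of mill_mouth below 0.0105 m and horizontal distance between lid_center and mill_mouth below 0.006 m and angle between the x axis of lid_center and the x axis of lock_marks, either way round below 0.26 rad).
It fails at once if the crate, jar or cup is shifted by more than 20 mm or tipped (distance of any of crate_center, jar_center, cup_center from where it was at the start of the episode above 0.02 m or angle between any of crate_center, jar_center, cup_center's own z axis and vertical above 0.35 rad).
It also fails if it takes over 46 s, if anything falls off the work surface, if the arm or the gripper's body presses on something with over 40 N, if the wrist force passes 120 N, or if a joint passes its speed limit or range.

## Working session

There is one attempt and no reset: what is moved stays moved. The work goes in short steps, Python scripts to look and compute and a tool call to move; the robot and the scene stay as the last step left them, time stands still between calls to the robot, and variables do not carry over. Pictures are saved under pics/ and viewed, about 8 in all and at most 12, crops included, and the job is handed in when it is done.

Besides the shell and the picture viewer there is one more tool, called after "Emit:" as name(argument=value, ...) on one line, values as JSON. servo_tool: Moves the arm, as the interface text tells. Its arguments: {"type":"object","properties":{"plan":{"type":"array"},"squeeze":{"type":"number"}},"required":["plan"]}

```bash
ls; mkdir -p pics; python3 - <<'E'
from rig import env, get_image
import cv2, numpy as np
for n in ("scene","top"):
    d=get_image(n); cv2.imwrite(f"pics/{n}0.png",d["img"][:,:,::-1])
    print(n,d["fov_y"],d["cx"],d["cy"],[k for k in d]); print(np.round(d["cam_to_world"],4))
s=env.sense(); print(s, env.pinch_z)
E
```

```text
pics
scene 48.46846265067719 280.08894352565824 210.4875631678607 ['img', 'fov_y', 'cx', 'cy', 'cam_to_world']
[[ 0.7251 -0.5882  0.358   1.0054]
 [ 0.6885  0.6264 -0.3653 -0.4175]
 [-0.0094  0.5114  0.8593  1.0037]
 [ 0.      0.      0.      1.    ]]
top 46.55668533949357 284.7551707507407 211.7737567435978 ['img', 'fov_y', 'cx', 'cy', 'cam_to_world']
[[ 0.0282  0.9836 -0.1784  0.4138]
 [-0.9995  0.0257 -0.0165 -0.0373]
 [-0.0116  0.1788  0.9838  1.1346]
 [ 0.      0.      0.      1.    ]]
{'time_s': 0.1, 'joint_positions': array([-1.34858193e+00,  1.24422568e-01,  1.65157457e+00,  3.17578093e-05,
        1.36745723e+00, -8.26239702e-02]), 'joint_vel': array([-0.00067534, -0.00124812, -0.00243954, -0.0001645 , -0.00019562,
        0.00164896]), 'effort': array([-1.06934766e-05, -4.24929786e+01, -3.66654038e+01, -7.48100274e-05,
        3.88704779e-03,  2.90175963e-07]), 'tcp_pos': array([ 0.19492116, -0.6194418 ,  0.19856524]), 'eef_rot': array([-3.10333486e+00, -4.76694801e-01,  1.55120952e-04]), 'ft_force': array([-0.36628889,  0.82998189,  0.53369732]), 'torque': array([ 0.03465044, -0.03057601,  0.06171341]), 'grip_width': 0.08545576093687976} 0.0187
```

View pics/top0.png

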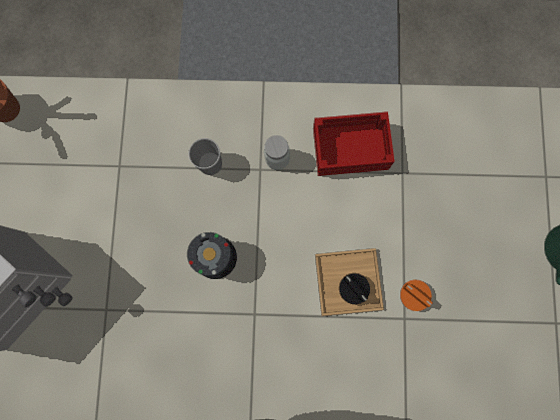

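View pics/scene0.png

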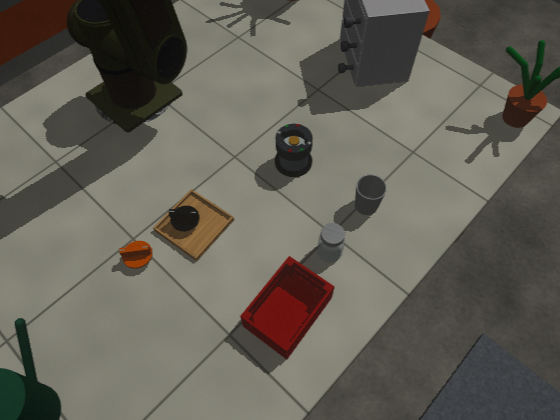

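The top view shows:
- open mill at (209,255), with a brass centre
- black lid in the tray at (354,289)
- orange look-alike at (417,296), on the sill outside the tray
- cup (206,155), jar (277,150), red crate (354,143)

The scene view agrees. The lid I want is the black one in the bamboo tray, and I'll confirm it in an enlarged crop.

```bash
cat > h.py <<'E'
from rig import env, get_image
import cv2, numpy as np
def K(d):
    f=d["img"].shape[0]/2/np.tan(np.radians(d["fov_y"])/2); return f
def ray(d,u,v,z):
    f=K(d); r=d["cam_to_world"][:3,:3]@np.array([(u-d["cx"])/f,-(v-d["cy"])/f,-1]); o=d["cam_to_world"][:3,3]
    return o+r*(z-o[2])/r[2]
def proj(d,p):
    f=K(d); c=np.linalg.inv(d["cam_to_world"])@np.append(p,1); return np.array([d["cx"]+f*c[0]/-c[2], d["cy"]-f*c[1]/-c[2]])
def crop(d,u,v,r=30,s=13):
    return cv2.resize(d["img"][v-r:v+r,u-r:u+r,::-1],None,fx=s,fy=s,interpolation=cv2.INTER_CUBIC)
E
python3 - <<'E'
from h import *
t=get_image("top"); s=get_image("scene")
a=[crop(t,209,255,25,8),crop(t,354,289,25,8)]; cv2.imwrite("pics/c1.png",np.hstack(a))
b=[crop(s,294,145,25,8),crop(s,184,216,25,8)]; cv2.imwrite("pics/c2.png",np.hstack(b))
print("f",K(t),K(s))
print(ray(t,209,255,.1),ray(t,354,289,.059))
print(ray(s,294,143,.1),ray(s,182,211,.059))
E
```

```text
f 488.122341449247 466.52553485291105
[0.5039807  0.13830224 0.1       ] [ 0.4422758  -0.17454621  0.059     ]
[0.52056491 0.13060402 0.1       ] [ 0.44399291 -0.17539207  0.059     ]
```

View pics/c1.png

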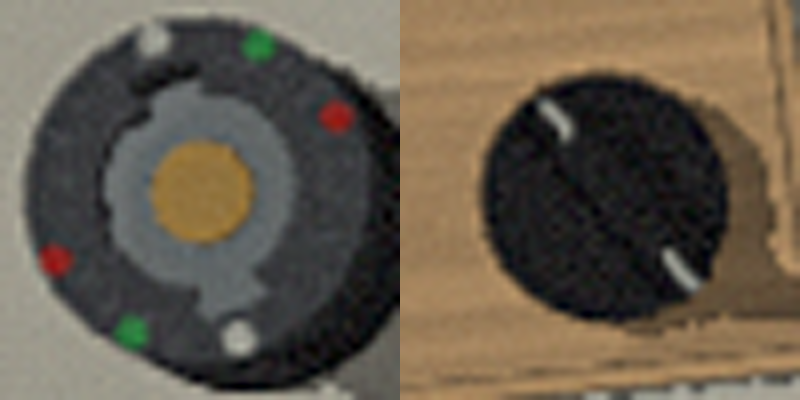

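View pics/c2.png

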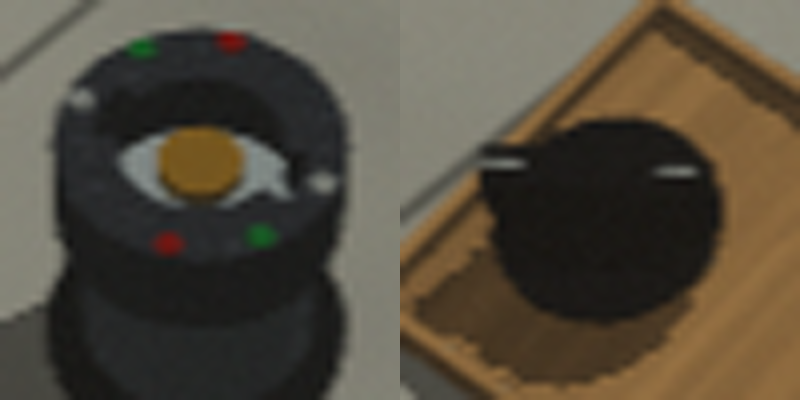

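The crops show the following (crop pixels):

| Item | View | Positions |
|---|---|---|
| White dots | top | (152,40), (238,338) |
| Green dots | top | (259,45), (132,333) |
| Red dots | top | (337,117), (56,261) |
| White dots | scene | (82,100), (322,183) |
| Green dots | scene | (142,48), (262,237) |
| Red dots | scene | (231,42), (168,244) |
| Lid ticks | top | (157,118), (283,270) |
| Lid ticks | scene | (103,163), (276,172) |

The black lid has a disc, a bar and white ticks and sits in the tray, so it is the one meant.

```bash
python3 - <<'E'
from h import *
from scipy.optimize import least_squares
t=get_image("top"); s=get_image("scene")
px=lambda o,p:(np.array(p)+.5)/8-.5+np.array(o)
T=[px((184,230),p) for p in [(152,40),(238,338),(259,45),(132,333),(337,117),(56,261)]]
S=[px((269,120),p) for p in [(82,100),(322,183),(142,48),(262,237),(231,42),(168,244)]]
# single-camera estimates with known height
def pts(x,off): return [np.array([x[0]+sg*.0415*np.cos(x[3]-a),x[1]+sg*.0415*np.sin(x[3]-a),x[2]]) for a in np.radians([0,40,80]) for sg in off]
def fit(cams,fz):
    best=None
    for a0 in np.arange(0,2*np.pi,.4):
      def r(x):
        P=pts(np.r_[x[:2],fz if fz else x[3],x[2]],(1,-1)); return np.concatenate([proj(d,p)-q for d,Q in cams for p,q in zip(P,Q)])
      z=least_squares(r,[.51,.135,a0]+([] if fz else [.1]))
      if best is None or z.cost<best.cost: best=z
    return best
for n,c,fz in (("top",[(t,T)],.1),("scene",[(s,S)],.1),("both",[(t,T),(s,S)],None),("both",[(t,T),(s,S)],.1)):
    z=fit(c,fz); print(n,np.round(z.x,4),np.degrees(z.x[2]),"rms px",np.sqrt(np.mean(z.fun**2)))
LT=[px((329,264),p) for p in [(157,118),(283,270)]]; LS=[px((159,191),p) for p in [(103,163),(276,172)]]
for n,d,L in (("top",t,LT),("scene",s,LS)):
    a,b=[ray(d,*p,.059) for p in L]; print(n,(a+b)/2,np.linalg.norm(a-b),np.degrees(np.arctan2(*(b-a)[1::-1])))
# triangulate each tick / match
for p in LT:
  for q in LS:
    z=least_squares(lambda X:np.r_[proj(t,X)-p,proj(s,X)-q],[.44,-.17,.06]); print(np.round(z.x,4),z.cost)
E
```

```text
top [0.508  0.1406 0.3338] 19.122941593042796 rms px 0.09075109320410182
scene [0.5075 0.1435 3.4736] 199.021014171441 rms px 0.1487137265181268
both [0.5067 0.1435 0.141  0.0954] 8.076564793910304 rms px 14.379186617928875
both [0.5073 0.1421 6.4236] 368.04235038134846 rms px 14.386919895438764
top [ 0.44502508 -0.17895315  0.059     ] 0.05259375658533851 -139.34053436082996
scene [ 0.44545683 -0.17589693  0.059     ] 0.05157224557376012 39.77058740701134
[ 0.4532 -0.1774  0.0811] 108.90784973812308
[ 0.4654 -0.1608  0.0604] 0.24376449260882266
[ 0.4258 -0.1944  0.0611] 0.599590838566879
[ 0.4377 -0.1779  0.0396] 138.13607674354404
```

The mill mouth is at about (0.508, 0.142) with its white axis at 19.1°, so green is at -20.9° and red at -60.9°. The lid is at about (0.445, -0.177) with its bar at 40°. Both cameras agree on the offset from lid to mill within 1 mm. The heights also fit: the ticks triangulate to 0.060 against an expected 0.059. The tool yaw is now 17.4°, so I need +22.8°.

Emit:
servo_tool(plan=[0.1,0.18,0,0.025,1,0.1,0.18,0,0.025,1,0.1,0.18,0,0.025,1,0.1,0.18,0,0.025,1,0.1,0.18,0,0.025,1,0.1,0.18,0,0.025,1,0.1,0.18,0,0.025,1,0.1,0.18,0,0.025,1,0.1,0.18,0,0.025,1,0.1,0.18,0,0.025,1], squeeze=50)

```text
time_s: 1.13
tcp_pos: [0.3154, -0.4029, 0.1998]
eef_rot: [3.043, 0.78, 0.0]
ft_force: [0.6, -0.3, -0.8]
grip_width: 0.0855
```

Emit:
servo_tool(plan=[0.1,0.18,0,0.025,1,0.1,0.18,0,0.025,1,0.1,0.18,0,0.025,1,0.1,0.18,0,0.025,1,0.1,0.18,0,0.025,1,0.1,0.18,0,0.025,1,0.1,0.18,0,0.025,1,0.1,0.18,0,0.025,1,0.1,0.18,0,0.025,1,0,0,0,0,1])

```text
time_s: 1.97
tcp_pos: [0.4243, -0.2068, 0.1998]
eef_rot: [-2.96, -1.051, -0.002]
ft_force: [-0.5, -1.1, 1.2]
grip_width: 0.0858
```

Emit:
servo_tool(plan=[0.085,0.12,-0.1,0.012,1,0.085,0.12,-0.1,0.012,1,0,0,-0.2,0,1,0,0,-0.2,0,1,0,0,-0.2,0,1,0,0,-0.2,0,1,0,0,-0.1,0,1,0,0,-0.1,0,1,0,0,0,0,1])

```text
time_s: 2.72
tcp_pos: [0.4419, -0.1804, 0.0535]
eef_rot: [-2.95, -1.071, 0.004]
ft_force: [-0.9, 0.0, -0.5]
grip_width: 0.0854
```

Emit:
servo_tool(plan=[0,0,0,0,1,0,0,0,0,1])

```text
time_s: 2.88
tcp_pos: [0.4445, -0.1816, 0.0572]
eef_rot: [2.951, 1.071, 0.003]
ft_force: [-0.1, 0.9, 0.3]
grip_width: 0.0855
```

```bash
python3 - <<'E'
from h import *
t=get_image("top"); s=get_image("scene")
cv2.imwrite("pics/c3.png",np.hstack([crop(t,354,285,25,8),crop(s,184,205,30,7)[:400,:400]]))
print(env.sense()["tcp_pos"],proj(t,env.sense()["tcp_pos"]))
E
```

```text
[ 0.4446048  -0.18155287  0.05742785] [357.13447324 288.02549758]
```

View pics/c3.png

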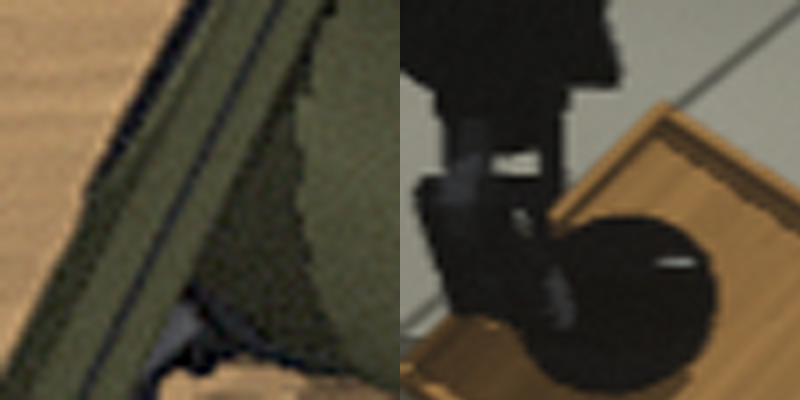

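The fingers straddle the bar, with both ticks visible between and beside them. I'll shift +4 mm in y, descend to z≈0.034 and close.

Emit:
servo_tool(plan=[0.01,0.035,-0.06,0,1,0,0,-0.07,0,1,0,0,-0.06,0,1,0,0,0,0,1,0,0,0,0,1,0,0,0,0,0.5], squeeze=50)

```text
time_s: 3.48
tcp_pos: [0.4445, -0.1766, 0.0327]
eef_rot: [-2.953, -1.072, 0.001]
ft_force: [0.1, 0.5, 0.9]
grip_width: 0.0753
```

Emit:
servo_tool(plan=[0,0,0,0,0,0,0,0,0,0,0,0,0,0,0,0,0,0,0,0,0,0,0,0,0,0,0,0,0,0,0,0,0,0,0,0,0,0,0,0])

```text
time_s: 4.15
tcp_pos: [0.4446, -0.1766, 0.0329]
eef_rot: [-2.953, -1.072, -0.0]
ft_force: [-0.1, 0.2, -1.2]
grip_width: -0.0003
```

The fingers closed fully, so the bar isn't between them. I'll look again.

```bash
python3 - <<'E'
from h import *
t=get_image("top"); s=get_image("scene")
cv2.imwrite("pics/c4.png",np.hstack([crop(t,354,280,40,5),crop(s,184,205,40,5)]))
print(env.sense())
E
```

```text
{'time_s': 4.25, 'joint_positions': array([-4.90450249e-01, -8.99052830e-02,  2.16577207e+00, -2.56129149e-05,
        1.06576275e+00,  3.83655810e-01]), 'joint_vel': array([ 9.23289873e-04,  1.97665817e-03, -5.68087233e-04,  9.82746362e-05,
       -2.18445415e-04,  2.34037860e-04]), 'effort': array([-5.33413840e-04, -2.76960844e+01, -3.18913186e+01, -7.48668822e-05,
        4.31954368e-04, -7.83426316e-06]), 'tcp_pos': array([ 0.44460634, -0.17665011,  0.03290677]), 'eef_rot': array([-2.95288672e+00, -1.07237409e+00,  6.49071159e-05]), 'ft_force': array([-0.04435442,  0.18413686, -0.22438881]), 'torque': array([ 0.06010292, -0.00993188, -0.00244815]), 'grip_width': 0.00010155255012235867}
```

View pics/c4.png

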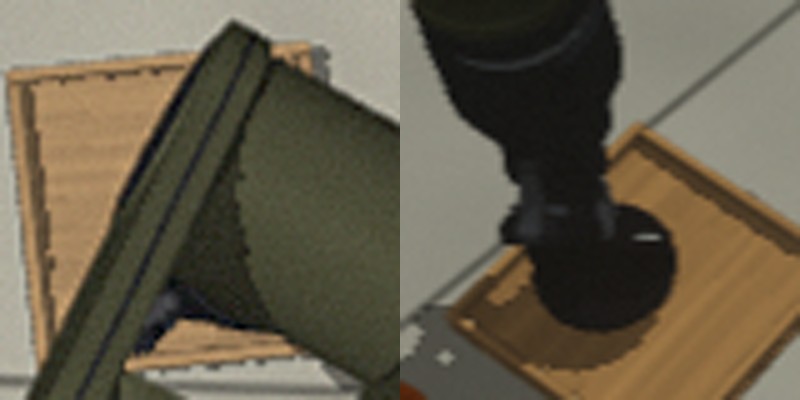

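```bash
python3 - <<'E'
from h import *
s=get_image("scene"); t=get_image("top"); 
p=env.sense()["tcp_pos"]; o=np.array([134,165]); k=8
im=cv2.resize(s["img"][165:240,134:234,::-1],None,fx=k,fy=k,interpolation=cv2.INTER_CUBIC)
im=cv2.convertScaleAbs(im,alpha=2.2,beta=15)
def m(q,c,n):
    u=proj(s,q); print(n,u,proj(t,q)); cv2.drawMarker(im,tuple(((u-o+.5)*k).astype(int)),c,cv2.MARKER_CROSS,14,2)
m(p,(0,0,255),"tcp"); m(p+[0,0,.019],(0,255,255),"pinch"); m(p+[0,0,.073],(255,0,255),"body")
c=np.array([.4453,-.1774,.059]); b=np.array([np.cos(.7),np.sin(.7),0])*.033
for q in (c,c+b,c-b): m(q,(0,255,0),"bar")
cv2.imwrite("pics/c5.png",im)
E
```

```text
tcp [183.83366594 217.00835601] [353.44262203 288.23506017]
pinch [182.3384193  213.00806254] [354.54334253 288.02078904]
body [177.83734128 200.96614746] [357.89299918 287.36873005]
bar [181.70847979 211.86012938] [355.31870711 287.63011405]
bar [195.58137246 212.51087966] [345.59676191 275.67217422]
bar [167.86757484 211.21087958] [365.12996117 299.69790329]
```

View pics/c5.png

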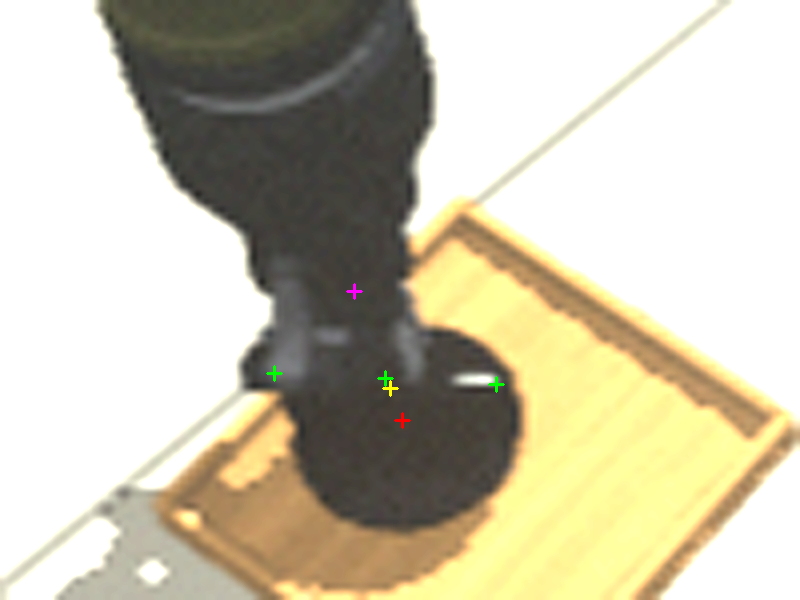

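The lid hasn't moved (right tick still at its old pixel), yet the jaws read shut. In this picture the fingertips look higher and further left than the projected TCP. I'll lift a little with the jaws shut and compare the fingertip with its projection.

Emit:
servo_tool(plan=[0,0,0.1,0,0,0,0,0.2,0,0,0,0,0.2,0,0,0,0,0.2,0,0,0,0,0.2,0,0,0,0,0,0,0,0,0,0,0,0])

```text
time_s: 4.93
tcp_pos: [0.446, -0.1773, 0.1437]
eef_rot: [2.949, 1.071, 0.005]
ft_force: [1.1, -0.6, -0.7]
grip_width: -0.0003
```

```bash
python3 - <<'E'
from h import *
s=get_image("scene"); t=get_image("top"); 
p=env.sense()["tcp_pos"]; print(env.sense()["grip_width"],p,env.sense()["ft_force"])
def view(d,o,k,w,h):
    im=cv2.resize(d["img"][o[1]:o[1]+h,o[0]:o[0]+w,::-1],None,fx=k,fy=k,interpolation=cv2.INTER_CUBIC)
    im=cv2.convertScaleAbs(im,alpha=2.2,beta=15)
    for q,c in ((p,(0,0,255)),(p+[0,0,.019],(0,255,255)),(p+[0,0,.073],(255,0,255)),(np.array([.4453,-.1774,.059]),(0,255,0))):
        u=proj(d,q); print(u); cv2.drawMarker(im,tuple(((u-o+.5)*k).astype(int)),c,cv2.MARKER_CROSS,12,1)
    return im
cv2.imwrite("pics/c6.png",np.hstack([view(s,np.array([139,145]),5,80,100),view(t,np.array([314,235]),5,80,100)]))
E
```

```text
-4.081563519770159e-05 [ 0.44415637 -0.17635841  0.14043695] [-0.12971424 -0.33990186  0.41995063]
[174.7086973  192.50301816]
[172.93080578 187.74505774]
[167.55044188 173.3462273 ]
[181.70847979 211.86012938]
[360.08838141 287.14143065]
[361.43922519 286.88235464]
[365.58165888 286.08788439]
[355.31870711 287.63011405]
```

View pics/c6.png

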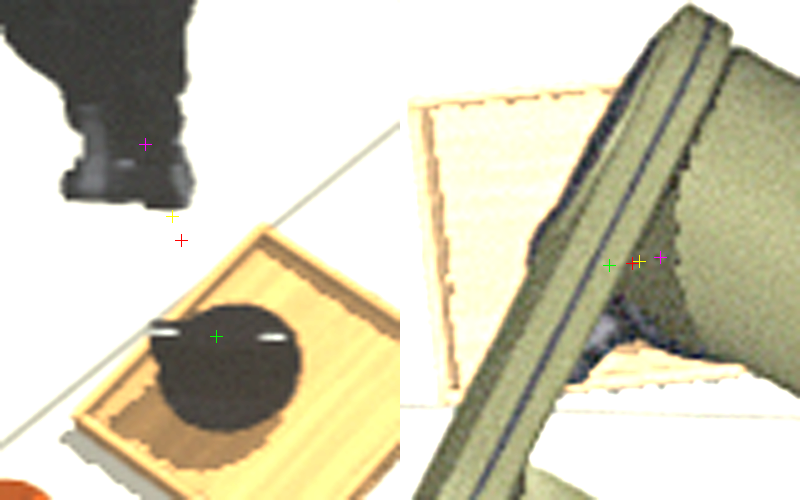

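In the scene view the visible tip is at about (164,186), while the reported TCP projects to (175,192). That looks like roughly 35 mm too far toward the base. I'll save reference crops with the jaws shut, open and turned to find the cause.

```bash
cat >> h.py <<'E'
def tile(name):
    s=get_image("scene"); t=get_image("top"); e=env.sense()
    np.savez(f"{name}.npz",s=s["img"],t=t["img"],p=e["tcp_pos"],r=e["eef_rot"])
    print(name,e["time_s"],e["tcp_pos"],e["eef_rot"],e["grip_width"],proj(s,e["tcp_pos"]))
    return s,t
E
python3 - <<'E'
from h import *
s,t=tile("shut"); print("origin in scene/top",proj(s,[0,0,0]),proj(t,[0,0,0]))
from h import env
E
```

```text
shut 5.1333 [ 0.44366499 -0.1761216   0.1394233 ] [-2.95095036 -1.07167377  0.00296273] 0.0002456585176956733 [174.74137136 192.55939571]
origin in scene/top [133.45102867  95.23824225] [268.03641237 496.73951061]
```

Emit:
servo_tool(plan=[0,0,0,0,1,0,0,0,0,1,0,0,0,0,1,0,0,0,0,1,0,0,0,0,1,0,0,0,0,1,0,0,0,0,1,0,0,0,0,1,0,0,0,0,1,0,0,0,0,1])

```text
time_s: 5.97
tcp_pos: [0.4446, -0.1766, 0.141]
eef_rot: [2.953, 1.072, 0.0]
ft_force: [0.0, 0.4, -0.6]
grip_width: 0.0854
```

```bash
python3 - <<'E'
from h import *
s,t=tile("open")
a=np.load("shut.npz"); b=np.load("open.npz")
for k in "st":
    d=(np.abs(a[k].astype(int)-b[k].astype(int)).max(2)>40).astype(np.uint8)
    d=cv2.morphologyEx(d,cv2.MORPH_OPEN,np.ones((2,2),np.uint8))
    n,_,st,c=cv2.connectedComponentsWithStats(d); print(k,[(st[i].tolist(),c[i].round(1).tolist()) for i in range(1,n) if st[i,4]>8])
im=[cv2.resize(x["s"][135:215,129:209,::-1],None,fx=5,fy=5,interpolation=cv2.INTER_CUBIC) for x in (a,b)]
im=[cv2.convertScaleAbs(i,alpha=2.2,beta=15) for i in im]
cv2.imwrite("pics/c7.png",np.hstack(im))
E
```

```text
open 6.0667 [ 0.44463843 -0.17662206  0.14096125] [2.95288065e+00 1.07238196e+00 7.51691564e-05] 0.08522614831890131 [174.70896705 192.57224217]
s [([177, 150, 5, 16, 49], [178.5, 158.9]), ([149, 166, 30, 36, 476], [164.7, 186.7]), ([161, 174, 7, 3, 21], [164.0, 175.0]), ([122, 236, 26, 16, 187], [136.9, 241.5]), ([114, 245, 6, 6, 26], [117.0, 248.0]), ([130, 262, 5, 4, 13], [132.1, 263.5]), ([136, 263, 7, 5, 23], [139.3, 265.4]), ([127, 277, 8, 8, 26], [130.5, 280.3]), ([104, 287, 23, 14, 122], [114.2, 295.1])]
t [([445, 278, 22, 14, 143], [456.1, 284.4]), ([357, 304, 7, 5, 19], [359.6, 305.9]), ([346, 313, 6, 4, 13], [348.4, 314.5])]
```

View pics/c7.png

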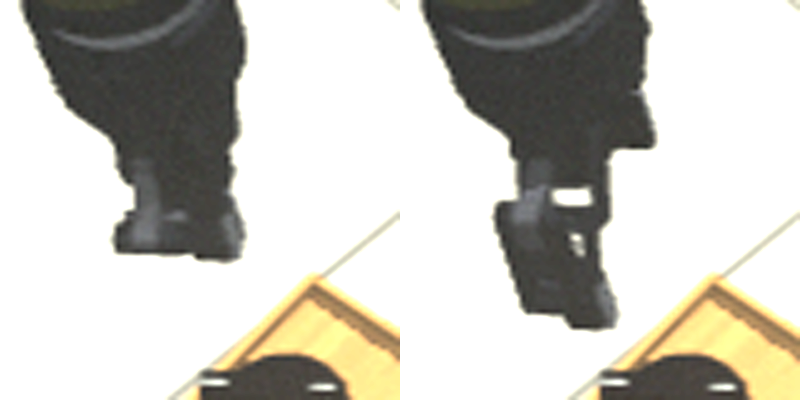

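The camera calibration holds: the base origin projects onto the base, and the flange ring lies on the expected axis. Only the visible finger ends come out short and to the left. I'll check numerically whether light-coloured fingertips vanished against the floor, and turn the tool to find its real axis.

```bash
python3 - <<'E'
from h import *
a=np.load("shut.npz"); b=np.load("open.npz")
g=lambda x:cv2.GaussianBlur(x.astype(np.float32).mean(2),(3,3),0)
d=np.abs(g(a["s"])-g(b["s"]))
for y in range(150,222,3): print(y,''.join('#' if v>40 else '+' if v>10 else '.' for v in d[y,140:210]))
for n,x in (("shut",a),("open",b)):
    G=g(x["s"]); print(n)
    for y in range(130,215,3): print(y,''.join('%x'%int(v//16) for v in G[y,135:205]))
E
```

```text
150 ....................................+#+...............................
153 ....................................+#+...............................
156 ...................................+###+..............................
159 ....................................+###+.............................
162 ..........+........................+#####+............................
165 ..........+#+..................+###+++++..............................
168 ..............................+#####+.................................
171 ...........+##++..............+#####+.................................
174 ........++++####...+#######+..+#####+.................................
177 .......#######+...++..........+######+................................
180 .......+####+...+++++.......+#########+...............................
183 ........+###+...++++...+#+..+#########+...............................
186 .........+##################+########+................................
189 ..........+###################+.......................................
192 ...........+###################+..............
[... 4359 characters left out ...]
8888888888888877667788888
190 8888888888888886421111111111111111257888888888888888887665567888888888
193 8888888888888888642111111111111112235788888888888887654333345677888888
196 8888888888888888864211111111111111223578888888887654445555433333456788
199 8888888888888888888888887763211111123578888877654445566666666554333345
202 8888888888888888888888888888888877888888876654445566666666666666654433
205 8888888888888888888888888888888888888766654444554444444556666666666666
208 8888888888888888888888888888888887654554322111111111111111234556666666
211 8888888888888888888888888888877655444442111111111111111223332234566666
214 8888888888888888888888888776666664211111111111111111111111111113456666
```

Emit:
servo_tool(plan=[0,0,0,-0.15,1,0,0,0,-0.15,1,0,0,0,-0.15,1,0,0,0,-0.15,1,0,0,0,-0.15,1,0,0,0,-0.15,1,0,0,0,-0.15,1,0,0,0,-0.15,1,0,0,0,-0.15,1,0,0,0,-0.15,1])

```text
time_s: 6.9
tcp_pos: [0.4446, -0.1766, 0.1409]
eef_rot: [-3.049, 0.758, 0.0]
ft_force: [0.6, -0.6, -0.8]
grip_width: 0.0852
```

Emit:
servo_tool(plan=[0,0,0,-0.15,1,0,0,0,-0.15,1,0,0,0,-0.15,1,0,0,0,-0.05,1,0,0,0,0,1])

```text
time_s: 7.32
tcp_pos: [0.4446, -0.1766, 0.1409]
eef_rot: [2.846, -1.33, -0.0]
ft_force: [0.4, -0.7, -0.0]
grip_width: 0.0853
```

```bash
python3 -c "
from h import *
tile('open90')"
```

```text
open90 7.4167 [ 0.44463609 -0.17664917  0.14094145] [ 2.84713859e+00 -1.32791983e+00  4.01087229e-05] 0.08547154597026799 [174.70064327 192.58403491]
```

Emit:
servo_tool(plan=[0,0,0,0,0,0,0,0,0,0,0,0,0,0,0,0,0,0,0,0,0,0,0,0,0,0,0,0,0,0,0,0,0,0,0,0,0,0,0,0])

```text
time_s: 8.08
tcp_pos: [0.4446, -0.1766, 0.1409]
eef_rot: [-2.846, 1.33, 0.0]
ft_force: [0.1, 0.1, -0.2]
grip_width: 0.0001
```

```bash
python3 - <<'E'
from h import *
s,t=tile('shut90')
im=[]
for n in ("open90","shut90"):
    x=np.load(n+".npz"); I=cv2.resize(x["s"][125:225,134:214,::-1],None,fx=5,fy=5,interpolation=cv2.INTER_CUBIC); I=cv2.convertScaleAbs(I,alpha=1.6,beta=10)
    for q,c in ((0,(0,0,255)),(.019,(0,255,255)),(.073,(255,0,255))):
        u=proj(s,x["p"]+[0,0,q]); cv2.drawMarker(I,tuple(((u-[134,125]+.5)*5).astype(int)),c,cv2.MARKER_CROSS,12,1)
    im.append(I)
cv2.imwrite("pics/c8.png",np.hstack(im))
E
```

```text
shut90 8.1833 [ 0.44461976 -0.17662588  0.14088973] [-2.84622624e+00  1.32977470e+00  6.34599185e-05] -0.00022941098546436288 [174.70877696 192.58608128]
```

View pics/c8.png

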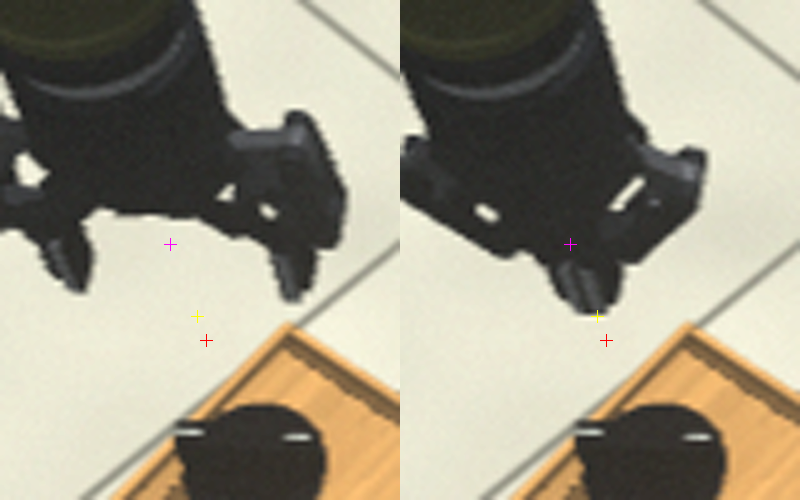

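Now it's clear. With the jaws across the view, the shut tip ends at crop (590,312), on the tool axis but about 25–35 mm above the reported TCP. So the fingers really end about 30 mm higher than reported, and they closed above the bar. I'll turn back and gently touch the bar's top (z=0.059) with the shut fingers to measure this offset.

Emit:
servo_tool(plan=[0,0,-0.1,0.15,0,0,0,-0.1,0.15,0,0,0,-0.1,0.15,0,0,0,-0.1,0.15,0,0,0,-0.1,0.15,0,0,0,-0.1,0.15,0,0,0,-0.1,0.15,0,0,0,0,0.15,0,0,0,0,0.15,0,0,0,0,0.15,0])

```text
time_s: 9.02
tcp_pos: [0.4444, -0.1765, 0.0565]
eef_rot: [-3.104, -0.485, 0.001]
ft_force: [0.1, 0.1, 0.3]
grip_width: -0.0
```

Emit:
servo_tool(plan=[0,0,0,0.15,0,0,0,0,0.15,0,0,0,0,0.15,0,0,0,0,0.05,0,0,0,-0.05,0,0,0,0,-0.05,0,0,0,0,-0.05,0,0,0,0,0,0,0])

```text
time_s: 9.68
tcp_pos: [0.4433, -0.1759, 0.0369]
eef_rot: [-2.951, -1.07, 0.004]
ft_force: [-0.1, -0.2, -0.5]
grip_width: 0.0002
```

Emit:
servo_tool(plan=[0,0,-0.02,0,0,0,0,0,0,0])

```text
time_s: 9.85
tcp_pos: [0.4443, -0.1764, 0.0359]
eef_rot: [-2.952, -1.072, 0.001]
ft_force: [0.1, -0.9, -0.5]
grip_width: 0.0
```

Emit:
servo_tool(plan=[0,0,-0.02,0,0,0,0,-0.02,0,0,0,0,0,0,0])

```text
time_s: 10.1
tcp_pos: [0.4444, -0.1765, 0.0313]
eef_rot: [-2.953, -1.072, 0.001]
ft_force: [0.0, 0.4, 0.2]
grip_width: 0.0003
```

Emit:
servo_tool(plan=[0,0,-0.02,0,0,0,0,0,0,0])

```text
time_s: 10.27
tcp_pos: [0.4444, -0.1766, 0.029]
eef_rot: [-2.953, -1.072, 0.0]
ft_force: [0.2, 0.1, 1.3]
grip_width: 0.0003
```

Emit:
servo_tool(plan=[0,0,-0.02,0,0,0,0,0,0,0])

```text
time_s: 10.43
tcp_pos: [0.4452, -0.1769, 0.0275]
eef_rot: [2.952, 1.072, 0.001]
ft_force: [-0.4, -0.3, 0.3]
grip_width: -0.0001
```

Emit:
servo_tool(plan=[0,0,-0.02,0,0,0,0,0,0,0])

```text
time_s: 10.6
tcp_pos: [0.4459, -0.1773, 0.0275]
eef_rot: [2.952, 1.072, 0.001]
ft_force: [-6.2, 3.5, 17.2]
grip_width: 0.0
```

Emit:
servo_tool(plan=[0,0,-0.02,0,0,0,0,0,0,0])

```text
time_s: 10.77
tcp_pos: [0.447, -0.1778, 0.0278]
eef_rot: [2.951, 1.072, 0.003]
ft_force: [-10.5, 6.0, 30.3]
grip_width: -0.0001
```

Contact is at reported z≈0.0275, so the fingers end about 31.5 mm above the reported TCP. I'll back off, open, and grip with the reported z≈0.003 (true tip ≈0.034).

Emit:
servo_tool(plan=[0,0,0.1,0,0,0,0,0.2,0,0,0,0,0,0,1,0,0,0,0,1,0,0,0,0,1,0,0,0,0,1,0,0,0,0,1,0,0,0,0,1,0,0,0,0,1,0,0,0,0,1])

```text
time_s: 11.6
tcp_pos: [0.4444, -0.1765, 0.0577]
eef_rot: [-2.952, -1.072, 0.001]
ft_force: [-0.1, 0.4, -0.5]
grip_width: 0.0855
```

Emit:
servo_tool(plan=[0,0,-0.1,0,1,0,0,-0.1,0,1,0,0,-0.1,0,1,0,0,-0.06,0,1,0,0,-0.05,0,1,0,0,-0.05,0,1,0,0,0,0,1,0,0,0,0,1])

```text
time_s: 12.27
tcp_pos: [0.4445, -0.1766, 0.0026]
eef_rot: [-2.952, -1.072, 0.001]
ft_force: [0.3, -0.5, 0.3]
grip_width: 0.0851
```

Emit:
servo_tool(plan=[0,0,0,0,0,0,0,0,0,0,0,0,0,0,0,0,0,0,0,0,0,0,0,0,0,0,0,0,0,0,0,0,0,0,0,0,0,0,0,0,0,0,0,0,0], squeeze=70)

```text
time_s: 13.02
tcp_pos: [0.4449, -0.1768, 0.0033]
eef_rot: [2.952, 1.072, 0.001]
ft_force: [0.3, 0.0, 1.5]
grip_width: 0.0127
```

The bar is gripped at about 13 mm. Next I lift 137 mm, then carry to the mill using the measured lid-to-mill offset (+62.5, +319.5 mm) and a turn of -20.8°.

Emit:
servo_tool(plan=[0,0,0.1,0,0,0,0,0.2,0,0,0,0,0.2,0,0,0,0,0.2,0,0,0,0,0.2,0,0,0,0,0.14,0,0,0,0,0.1,0,0,0,0,0,0,0])

```text
time_s: 13.68
tcp_pos: [0.4462, -0.1774, 0.1433]
eef_rot: [2.949, 1.071, 0.006]
ft_force: [0.3, -0.7, -0.9]
grip_width: 0.0124
```

Emit:
servo_tool(plan=[0.037,0.19,0,-0.033,0,0.037,0.19,0,-0.033,0,0.037,0.19,0,-0.033,0,0.037,0.19,0,-0.033,0,0.037,0.19,0,-0.033,0,0.037,0.19,0,-0.033,0,0.037,0.19,0,-0.033,0,0.037,0.19,0,-0.033,0,0.037,0.19,0,-0.033,0,0.037,0.19,0,-0.033,0])

```text
time_s: 14.52
tcp_pos: [0.488, 0.0525, 0.138]
eef_rot: [-3.067, -0.68, 0.005]
ft_force: [-0.1, -0.6, -1.6]
grip_width: 0.0128
```

Emit:
servo_tool(plan=[0.037,0.19,0,-0.033,0,0.037,0.19,0,-0.033,0,0.037,0.19,0,-0.033,0,0.037,0.19,0,-0.033,0,0,0,0,0,0,0,0,0,0,0])

```text
time_s: 15.02
tcp_pos: [0.5058, 0.1431, 0.1381]
eef_rot: [3.097, 0.526, -0.005]
ft_force: [0.1, 0.6, -0.1]
grip_width: 0.0129
```

```bash
python3 - <<'E'
from h import *
s,t=tile("over"); p=env.sense()["tcp_pos"]; r=env.sense()["eef_rot"]; yaw=2*np.arctan2(r[1],r[0]); print(np.degrees(yaw))
o=np.array([259,85]);k=8
im=cv2.resize(s["img"][o[1]:o[1]+75,o[0]:o[0]+75,::-1],None,fx=k,fy=k,interpolation=cv2.INTER_CUBIC); im=cv2.convertScaleAbs(im,alpha=2,beta=10)
im0=im.copy()
def ring(c,rad,col):
    P=np.array([(proj(s,c+rad*np.array([np.cos(a),np.sin(a),0]))-o+.5)*k for a in np.arange(0,6.3,.1)]).astype(int); cv2.polylines(im,[P],True,col,1)
c=p+[.0005,-.0005,.0295]   # lid centre expected (incl. scene bias-free)
sc=np.array([.5075-.507,.1435-.1429,0])
c=np.array([.5075+p[0]-.507,.1435+p[1]-.1429,p[2]+.0295])
ring(c-[0,0,.0015],.035,(0,255,0)); ring(c-[0,0,.0065],.035,(0,255,0)); ring(c-[0,0,.0265],.022,(255,255,0))
ring(np.array([.5075,.1435,.1]),.026,(0,0,255)); ring(np.array([.5075,.1435,.1]),.046,(0,0,255))
for q in (.033,-.033):
    for z in (-.0015,.0265): cv2.drawMarker(im,tuple(((proj(s,c+[q*np.cos(yaw),q*np.sin(yaw),z])-o+.5)*k).astype(int)),(255,0,255),cv2.MARKER_CROSS,10,1)
cv2.imwrite("pics/c9.png",cv2.resize(np.hstack([im0[:,60:460],im[:,60:460]]),(800,600)))
E
```

```text
over 15.1167 [0.50597011 0.14198014 0.13854493] [ 3.0974813   0.52228962 -0.00350912] 0.012495658926652201 [293.00451993 126.90869977]
19.142084952965828
```

View pics/c9.png

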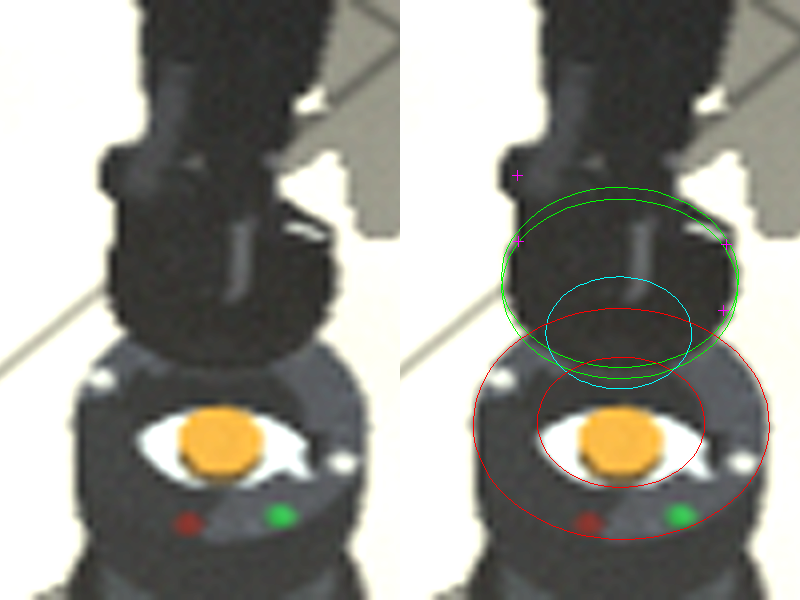

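The lid is held upright with its bar toward the white dots. The predicted disc and collar outlines match to about 0.5 px (disc centre at crop x≈222, mill axis at ≈220). I'll descend.

Emit:
servo_tool(plan=[0,0,-0.1,0,0,0,0,-0.1,0,0,0,0,-0.1,0,0,0,0,0,0,0,0,0,0,0,0,0,0,0,0,0])

```text
time_s: 15.62
tcp_pos: [0.5067, 0.1423, 0.1035]
eef_rot: [-3.098, -0.521, 0.001]
ft_force: [0.2, 0.5, -0.2]
grip_width: 0.0127
```

Emit:
servo_tool(plan=[0.002,0.004,-0.03,0,0,0,0,-0.03,0,0,0,0,0,0,0])

```text
time_s: 15.87
tcp_pos: [0.5068, 0.143, 0.096]
eef_rot: [3.098, 0.522, -0.001]
ft_force: [-0.1, 0.4, 0.1]
grip_width: 0.0128
```

Emit:
servo_tool(plan=[0,0,-0.03,0,0,0,0,0,0,0,0,0,0,0,0])

```text
time_s: 16.12
tcp_pos: [0.5073, 0.1428, 0.0928]
eef_rot: [3.097, 0.522, 0.001]
ft_force: [1.6, -1.3, -2.0]
grip_width: 0.0127
```

Emit:
servo_tool(plan=[0,0,-0.03,0,0,0,0,0,0,0])

```text
time_s: 16.28
tcp_pos: [0.5075, 0.1428, 0.0893]
eef_rot: [3.097, 0.522, 0.002]
ft_force: [3.1, -2.4, -1.6]
grip_width: 0.0126
```

Emit:
servo_tool(plan=[0,0,-0.03,0,0,0,0,0,0,0])

```text
time_s: 16.45
tcp_pos: [0.5077, 0.1428, 0.086]
eef_rot: [3.097, 0.522, 0.002]
ft_force: [0.8, -3.1, 2.3]
grip_width: 0.0126
```

Emit:
servo_tool(plan=[0.003,-0.004,-0.03,0,0,0,0,0,0,0])

```text
time_s: 16.62
tcp_pos: [0.5078, 0.1428, 0.0822]
eef_rot: [-3.098, -0.522, -0.002]
ft_force: [0.9, -2.0, 3.4]
grip_width: 0.0124
```

Emit:
servo_tool(plan=[0,0,-0.03,0,0,0,0,0,0,0])

```text
time_s: 16.78
tcp_pos: [0.5078, 0.1428, 0.0786]
eef_rot: [-3.098, -0.522, -0.002]
ft_force: [1.7, -0.5, 4.9]
grip_width: 0.0125
```

Emit:
servo_tool(plan=[0,0,-0.015,0,0,0,0,0,0,0])

```text
time_s: 16.95
tcp_pos: [0.5078, 0.1428, 0.0773]
eef_rot: [-3.098, -0.522, -0.001]
ft_force: [0.4, -1.3, 4.9]
grip_width: 0.0131
```

Emit:
servo_tool(plan=[0,0,-0.015,0,0,0,0,0,0,0,0,0,0,0,0])

```text
time_s: 17.2
tcp_pos: [0.5078, 0.1428, 0.0772]
eef_rot: [-3.098, -0.522, -0.001]
ft_force: [-4.3, -2.5, 14.3]
grip_width: 0.0124
```

It's seated: z stopped at 0.0772 (expected 0.077) and the force rose above the spring load. I'll hold briefly, then turn 40° clockwise, checking part-way.

Emit:
servo_tool(plan=[0,0,0,0,0,0,0,0,0,0,0,0,0,-0.08,0,0,0,0,-0.08,0,0,0,0,-0.08,0,0,0,0,-0.08,0,0,0,0,-0.08,0,0,0,0,0,0])

```text
time_s: 17.87
tcp_pos: [0.5085, 0.1426, 0.0772]
eef_rot: [3.141, 0.028, 0.003]
ft_force: [-1.9, -3.1, 11.3]
grip_width: 0.0127
```

Emit:
servo_tool(plan=[0,0,0,-0.08,0,0,0,0,-0.08,0,0,0,0,-0.08,0,0,0,0,-0.08,0,0,0,0,-0.08,0,0,0,0,-0.08,0,0,0,0,0,0,0,0,0,0,0,0,0,0,0,0])

```text
time_s: 18.62
tcp_pos: [0.5083, 0.1421, 0.0772]
eef_rot: [3.091, -0.558, 0.003]
ft_force: [-3.9, -4.9, 12.6]
grip_width: 0.0129
```

```bash
python3 - <<'E'
from h import *
s,t=tile("turned"); e=env.sense(); r=e["eef_rot"]; print(np.degrees(2*np.arctan2(r[1],r[0])),e["ft_force"],e["torque"])
o=np.array([264,95]);k=10
im=cv2.resize(s["img"][o[1]:o[1]+60,o[0]:o[0]+60,::-1],None,fx=k,fy=k,interpolation=cv2.INTER_CUBIC); im=cv2.convertScaleAbs(im,alpha=2,beta=10)
c=np.array([.5075,.1435,.1065])
for dz,rad,col in ((-.0065,.035,(0,255,0)),(-.0065,.046,(0,0,255))):
    P=np.array([(proj(s,c+[rad*np.cos(a),rad*np.sin(a),dz])-o+.5)*k for a in np.arange(0,6.3,.1)]).astype(int); cv2.polylines(im,[P],True,col,1)
for q in (.026,-.026):
    a=np.radians(-20.9); cv2.drawMarker(im,tuple(((proj(s,c+[q*np.cos(a),q*np.sin(a),.0265])-o+.5)*k).astype(int)),(255,0,255),cv2.MARKER_CROSS,10,1)
cv2.imwrite("pics/c10.png",im)
E
```

```text
turned 18.7167 [0.50827316 0.14210901 0.07722012] [ 3.09089639e+00 -5.58017314e-01  2.48644280e-03] 0.012330029787508582 [293.35953656 143.51016713]
-20.467408166765686 [-2.41063025 -4.7678513  12.96870905] [-0.69157395  0.47195721 -0.06165031]
```

View pics/c10.png

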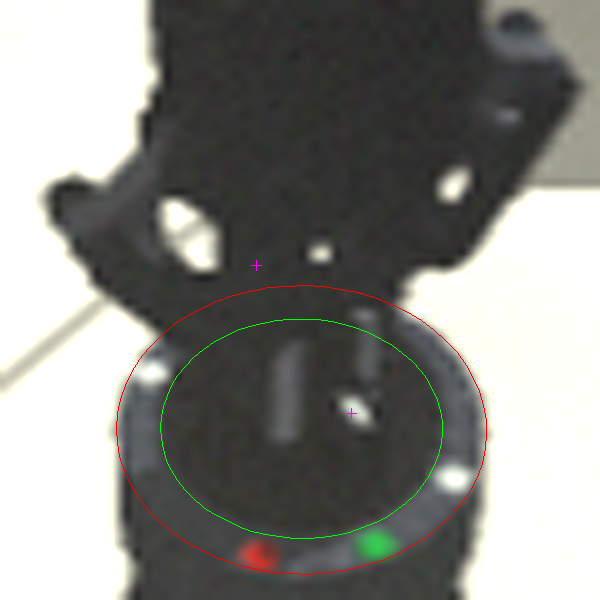

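The near tick is at (355,408), against (352,413) predicted for a seated lid pointing at the green dots, so they agree within 0.6 px. The disc lies flush on the collar, and the tool yaw is -20.5° against the green dots' -20.9°. After a quick check that the bystanders haven't moved, I'll hand in.

```bash
python3 - <<'E'
from h import *
a=cv2.imread("pics/top0.png").astype(int); b=get_image("top")["img"][:,:,::-1].astype(int)
d=np.abs(a-b).max(2)>40
for n,(x0,y0,x1,y1) in dict(cup=(185,135,228,178),jar=(260,132,298,170),crate=(310,108,398,178)).items(): print(n,d[y0:y1,x0:x1].mean().round(3))
e=env.sense(); print(e["time_s"],e["tcp_pos"],e["ft_force"],e["grip_width"]); print(env.close_job())
E
```

```text
cup 0.0
jar 0.0
crate 0.0
18.7667 [0.50829871 0.14208298 0.07722778] [-2.49882657 -4.62769446 13.42471617] 0.012044544284797665
the job is handed in; nothing more can be done
None
```

The lid is in the mill, fully down, with its bar at the green dots and the gripper still holding it. I handed the job in at 18.8 s of the 46 s allowed; no verdict is reported.

**What I did:** I gripped the black lid by its bar, carried it to the mill and lowered it through the slots at the white dots until it seated. Then I turned it 40° clockwise and stopped there, about 40° short of the red dots.

**Last checks:**
- **Fully down:** the tool stopped at z 0.0772 (expected 0.077) and stayed there through the turn. It still pushes down with about 13 N, more than the spring's 7 N.
- **Bar angle:** the tool is at -20.5°, against -20.9° for the green dots. The visible tick is within 0.6 pixel of where it should be.
- **Grip:** still closed on the bar, at a finger opening of about 12 mm. The grip force is set to 70 N, not measured.
- **Bystanders:** the cup, jar and crate show no change in the top camera.

**What went wrong or disagreed:**
- **First grasp:** it closed on air above the bar, because the fingers end about 31 mm above the reported tool point. I measured the offset by gently touching the top of the bar, which took about 30 N, and corrected for it. The lid did not appear to move when the grasp missed; I did not check for a shift after the touch.
- **Cameras:** the two disagreed by about 3 mm in y. They agreed within 1 mm on the offset from lid to mill, so I worked from that.

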